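# Lower the slide basket on the ratchet dip lift

### The arm

A 6-joint arm with a two-finger parallel gripper is mounted at the origin on a cart in front of the work surface, level with it; the furniture and walls round the work are solid. World frame = base frame: x ahead of the robot, y to its left, z up, the work surface at z = 0. Lengths are in m, angles in degrees, forces in N, time in s.
With the tool pointing down it reaches from about 0.375 to 0.75 m from the base axis. Payload 9 kg.
Tool frame: the origin (TCP) lies midway between the tips of the shut fingers; the grasp point (between the pads) lies 19 mm behind it (arm.grip_depth is the distance from the TCP to the grasp point, in m); z points along the fingers, y is the direction in which the jaws open and shut (so a half turn about z gives the same grasp; the last joint's range is limited). The gripper opens to 85 mm and grips with 20 to 120 N. Pads are 22 mm wide; open, the fingers measure 114 mm over their backs; the gripper's body (76 mm by 85 mm) begins 54 mm behind the grasp point. The pads swing forward as they close: fully open they stand 13 mm farther back than shut.
Start: joints at [61.553, 5.964, 5.575, 89.605, 0, 77.527], TCP at [0.165, 0.577, 0.231] pointing down, gripper open.
Joint ranges: [-171.21, 171.21], [-48.23, 106.86], [-62.78, 66.21], [-105.2, 120.99], [-86.42, 89.51], [-180, 180]. Speed limits (degrees/s): [127.2, 127.2, 147.25, 180, 180, 180].

### API

Orientations are given as [roll, pitch, yaw] about the fixed x, y, z axes, in that order (R = Rz(yaw) Ry(pitch) Rx(roll)).
In Python, from cell import telemetry, optics, arm gives the robot as it stands.
- The arm moves only by the tool jog_arm, never from a script. Its argument "motion" is a list of rows, each a list of 3 entries, a list of its own where there are three numbers: the gripper command: -1 is fully open, 1 is shut, values between are in proportion, then the shift along the world's x, y, z as a fraction of full scale, then the turn about the world's z as a fraction of full scale. A call has 1 to 12 rows; each row is the pose to reach, as a shift and turn from the pose commanded when the call began; what a row does not reach only later rows make up. Full scale, the value 1, is 0.3 m for a shift and pi/2 rad for a turn. A row lasts 1/8 s, in which the tool goes at most 62.5 mm and 10.7 degrees, less where a joint would pass 70% of its speed; a pose out of reach is approached as far as the arm can. A call with a number of a shift or a turn outside -1 to 1 is refused whole. A call with a gripper value outside its range is refused whole. The fingers move at their own pace and stop on an object; the grip force is fixed at half the most. Time passes only in rows, so rows that repeat a pose let the fingers close. It gives the time, the measured TCP pose, the force and the opening at its end, in the units of the state.
- telemetry.sense(): the state, without advancing time (a new reading comes with each control period).
- optics.grab_frame(name): name is "scene" or "top" or "wrist"; returns a dict with "frame" (420x560x3 uint8, red, green, blue), "camera_matrix" (3x3 intrinsics, pixels), "R" (3x3) and "t" (3): a world point X has camera coordinates R X + t. Camera axes: x right, y down, z forward; pixel columns grow to the right and rows downward; lengths in m; the calibration is good to about 2 mm. A picture is of the moment at which its call begins. There is no depth.
- arm.job_done(): hands the job in, once; it reports no verdict.
The state is a dict: "time": time; "qpos": joint angles; "joint_velocities": joint speeds; "joint_torque": joint torques, N m; "tcp_pos": TCP position; "tool_rot": TCP orientation; "ft_force": force on the tool from outside, world axes, zero at the start; "wrist_torque": the same for the moment, N m; "grip_width": finger opening in m.
Only numpy, scipy, OpenCV 4.12 (cv2) and the standard library are available. Lean on these libraries where they do the work, as an engineer would, in place of code of your own. Each camera call takes 0.05 s, during which the arm holds its last target.

### The job

Push the green dish along its slide until it clicks fully home under the hanging slide basket. Then lift the red pawl clear of its ratchet wheel and hold it up while the drum turns back and the basket sinks, and drop the pawl back between the teeth so that the lift stays locked with the red pointer beside the green clip. Keep the basket up until the dish is home, and do not disturb the other things on the worktop.

Things in the scene. Friction and masses are not known exactly. Their poses are not given: they have to be found in the camera images.
- dish_handle (a point): centre of the upright black plate at the dish's outer (left) end: 10 mm thick along the slide, 44 mm wide, from 28 to 80 mm above the worktop, 85 mm from the dish's centre. Push its outer face or grip its 10 mm. Axes are those of the lift (fixed to the worktop, turned up to 13 degrees): x to its back, away from the robot, y to its left, z up. The dish goes home along -y.
- dish (a joint): how far the green dish is pulled out, m: 0 = fully home against its stop, at most 0.11. It slides with about 1 N of friction; a sprung ball resists with about 5 to 7 N from 12 mm to 5 mm before home, then draws it home and holds it.
- pawl_knob (a point): centre of the black knob on the free end of the red pawl bar, 155 mm up: a cylinder 16 mm thick, 30 mm long along the lift's x; grip it by its flat ends, from above (25 mm free at each). With the pawl down its axes are those of dish_handle. The pivot (axis along x) lies 120 mm to +y and 16 mm lower; the bar runs there over the ratchet wheel (92 mm across, top 131 mm up).
- pawl (a joint): turn of the pawl about its pivot, rad: near 0 (-0.03 to 0.06) with its tooth down in the wheel, grows as the knob is raised; clear of all teeth above 0.26; at most 0.75. It falls back by its own weight when let go; lifting takes under 3 N.
- drum (a joint): turn of the blue drum and its 12-tooth ratchet wheel, rad; grows as it turns back: the carriage sinks 13 mm per rad. With the pawl clear it turns by the carriage's weight against a brake, 4 to 6.5 mm of sinking a second; after the pawl drops it is caught at the next tooth, up to 6.8 mm (one tooth) lower. Pawl down, it can only be wound up by pushing the carriage up.
- carriage (a joint): how far the carriage with the hanging slide basket has come down from where it starts, m: -0.008 to 0.062; moves with the drum
- pointer (a point): tip of the red pointer on the sinking carriage, beside the white scale post behind the wheel; about 0.225 m above the worktop at the start
- level_mark (a point): the point beside the green clip that the pointer tip should come to: at the middle of the clip's height. The clip is 18 mm tall and sits on the white scale post at a height that differs from time to time, 30 to 50 mm below the pointer at the start.
- basket (a point): centre of the underside of the white basket of glass slides, 64 x 44 mm, 45 mm tall, which hangs from the carriage; the dish's rim is 66 mm above the worktop.
- slide_box: dark blue-grey box of slides, 93x104x38 mm, a bystander to the right; origin at the centre of its underside
- forceps: steel forceps, 17x126x9 mm, lying in front of the lift, a bystander; origin at the underside
- ball_pen: white ball pen, 11x145x9 mm, lying to the right, a bystander; origin at the underside
- reagent_bottle: white bottle, 78x78x167 mm, standing to the left, a bystander; origin at the centre of its underside
- specimen_cup_2: white-lidded cup, 54x54x66 mm, at the back, a bystander; origin at the centre of its underside

How it is judged (in metres and radians):
On the way, in this order (a step that is already met when the one before it is completed fails the run):
1. the dish is home in its detent, with the lift still locked above it (value of joint dish below 0.003 m and value of joint carriage below 0.021 m), for 0.3 s.
2. the pawl is lifted clear of the wheel (value of joint pawl above 0.22 rad), for 0.1 s.
At the end, for the whole second after the job is handed in: The dish is home (within 3 mm of its stop), the pawl is down between two teeth (under 0.09 rad), the drum is at rest and the pointer tip is within 10 mm above or below the middle of the green clip (value of joint dish below 0.003 m and value of joint pawl below 0.09 rad and z of pointer in the frame of level_mark between -0.01 and 0.01 m and velocity of joint drum between -0.03 and 0.03 rad/s); the robot touches nothing.
It fails at once if the basket is let down to the rim's height while the dish is not home under it (value of joint carriage above 0.021 m and value of joint dish above 0.005 m).
It fails at once if a bystander is shifted by more than 3 cm (distance of any of slide_box, forceps, ball_pen, reagent_bottle, specimen_cup_2 from where it was at the start of the episode above 0.03 m).
It also fails if it takes over 72 s, if anything falls off the work surface, if the arm or the gripper's body presses on something with over 40 N, if the wrist force passes 120 N, or if a joint passes its speed limit or range.

## Working session

There is one attempt and no reset: what is moved stays moved. The work goes in short steps, Python scripts to look and compute and a tool call to move; the robot and the scene stay as the last step left them, time stands still between calls to the robot, and variables do not carry over. Pictures are saved under pics/ and viewed, and the job is handed in when it is done.

Besides the shell and the picture viewer there is one more tool, called after "Call:" as name(argument=value, ...) on one line, values as JSON. jog_arm: Moves the arm, as the interface text tells. Its arguments: {"type":"object","properties":{"motion":{"type":"array"}},"required":["motion"]}

```bash
ls; mkdir -p pics; python3 - <<'E'
from cell import telemetry, optics, arm
import cv2,json,pickle
s=telemetry.sense();print(s)
for n in ["scene","top","wrist"]:
    f=optics.grab_frame(n);pickle.dump(f,open(f'pics/{n}0.pkl','wb'))
    cv2.imwrite(f'pics/{n}0.png',f['frame'][:,:,::-1]);print(n,f['camera_matrix'],f['R'],f['t'])
E
```

```text
pics
{'time': 0.0, 'qpos': array([ 6.15518314e+01,  5.99925668e+00,  5.52528002e+00,  8.96048792e+01,
       -1.76627174e-03,  7.75291638e+01]), 'joint_velocities': array([ 0.00901627,  0.01926869,  0.02227274, -0.08922722,  0.05026107,
       -0.00110213]), 'joint_torque': array([-1.27916126e-03, -5.56935167e+01,  5.03647327e+01,  1.72174716e-02,
       -3.77093720e-04,  4.02983545e-06]), 'tcp_pos': array([0.16495932, 0.57651527, 0.23049872]), 'tool_rot': array([-1.79922623e+02, -1.53037316e-02,  1.64022659e+02]), 'ft_force': array([-0.29673114, -0.16959694,  0.19276528]), 'wrist_torque': array([-0.02612241,  0.02746121, -0.00694128]), 'grip_width': 0.08551406896397125}
scene [[515.06265449   0.         286.14082522]
 [  0.         515.06265449 207.25193184]
 [  0.           0.           1.        ]] [[ 0.79395951 -0.60796198 -0.00324567]
 [-0.45813934 -0.59477419 -0.66056946]
 [ 0.39967067  0.52595237 -0.75075792]] [-0.36363315  0.43713874  1.28887452]
top [[468.63189904   0.         280.16691649]
 [  0.         468.63189904 205.57096625]
 [  0.           0.           1.        ]] [[ 0.00855069 -0.99986666 -0.01391202]
 [-0.98719569 -0.00622457 -0.15939235]
 [ 0.15928451  0.0150968  -0.98711728]] [0.15413924 0.60834687 1.47533666]
wrist [[331.72057863   0.         280.67832031]
 [  0.         331.72057863 203.73658435]
 [  0.           0.           1.        ]] [[ 0.27599912  0.961157   -0.00130626]
 [ 0.92614898 -0.26558251  0.26779468]
 [ 0.25704581 -0.07512089 -0.96347512]] [-0.59869722 -0.03519456  0.37827801]
```

```bash
python3 -c "
import cv2
for n in ['scene','top']:
    a=cv2.imread(f'pics/{n}0.png');cv2.imwrite(f'pics/{n}0b.png',cv2.resize(a,(800,600),interpolation=cv2.INTER_CUBIC))
"
```

```text
(no output)
```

View pics/scene0.png

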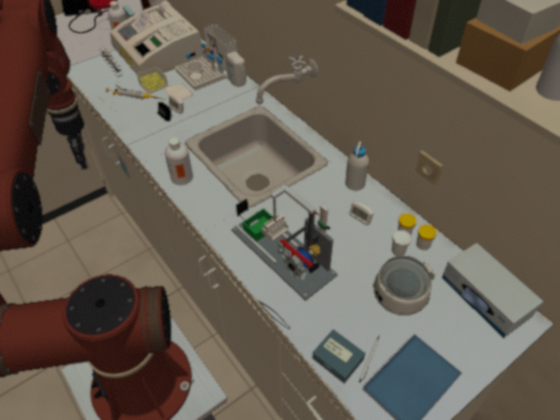

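View pics/top0.png

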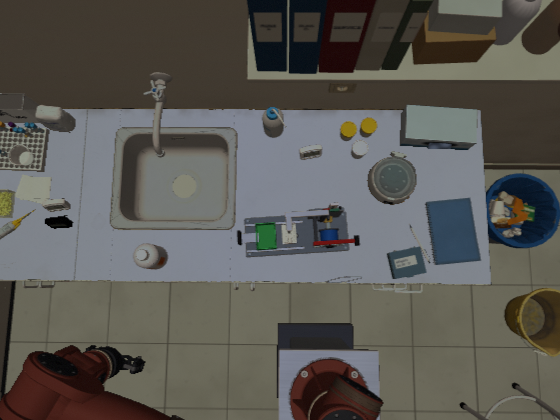

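View pics/wrist0.png

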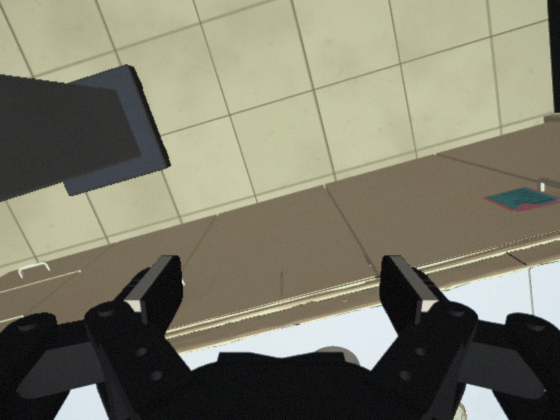

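```bash
python3 -c "
import cv2
a=cv2.imread('pics/scene0.png')[170:310,220:350];cv2.imwrite('pics/s0c.png',cv2.resize(a,None,fx=5,fy=4.2 and 5,interpolation=cv2.INTER_CUBIC)[:600])
a=cv2.imread('pics/top0.png')[190:270,225:375];cv2.imwrite('pics/t0c.png',cv2.resize(a,None,fx=5,fy=5,interpolation=cv2.INTER_CUBIC))
"
```

```text
(no output)
```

View pics/s0c.png

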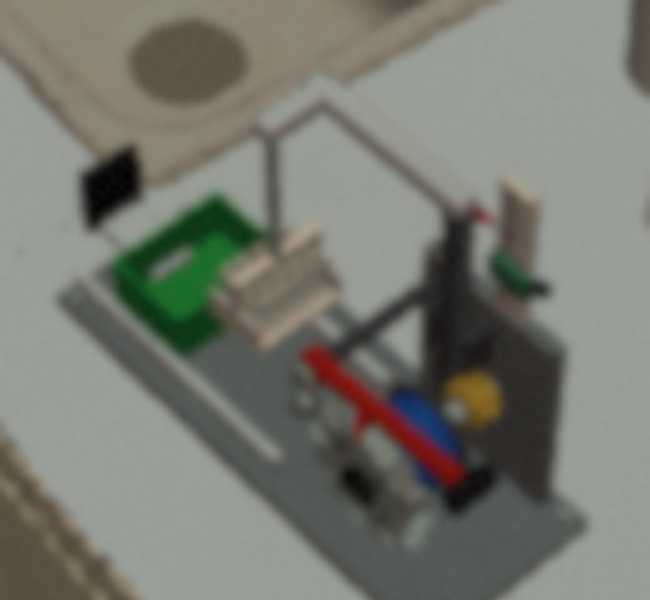

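View pics/t0c.png

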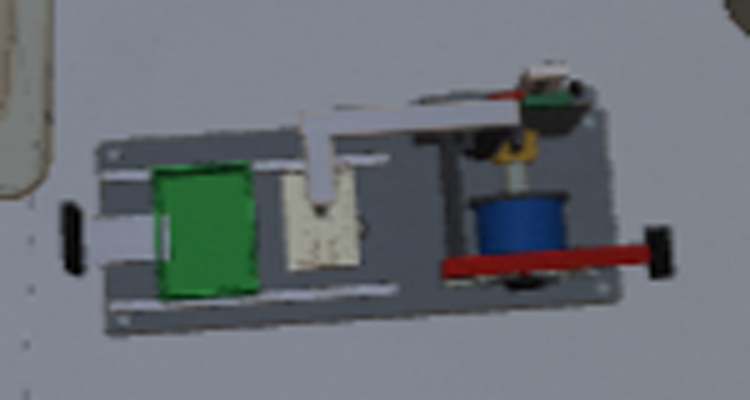

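```bash
cat > h.py <<'E'
import numpy as np,cv2,pickle
def ray(f,uv):
    R=f['R'];t=f['t'];d=R.T@np.linalg.inv(f['camera_matrix'])@np.array([*uv,1.]);return -R.T@t,d
def atz(f,uv,z):
    c,d=ray(f,uv);return c+d*(z-c[2])/d[2]
def tri(*obs):
    A=np.zeros((3,3));b=np.zeros(3);rs=[ray(*o) for o in obs]
    for c,d in rs:
        d=d/np.linalg.norm(d);P=np.eye(3)-np.outer(d,d);A+=P;b+=P@c
    X=np.linalg.solve(A,b);return X,[proj(o[0],X)-np.array(o[1]) for o in obs]
def proj(f,X):
    p=f['camera_matrix']@(f['R']@np.asarray(X)+f['t']);return p[:2]/p[2]
def load(n): return pickle.load(open(f'pics/{n}.pkl','rb'))
def snap(n,tag):
    from cell import optics
    f=optics.grab_frame(n);pickle.dump(f,open(f'pics/{n}{tag}.pkl','wb'));return f
E
python3 - <<'E'
from h import *
np.set_printoptions(precision=4,suppress=True)
s=load('scene0');t=load('top0')
tc=lambda x,y:(225+(x-2)/5,190+(y-2)/5)
sc=lambda x,y:(220+(x-2)/5,170+(y-2)/5)
for z in (0,.012):
    c=[atz(t,tc(*p),z) for p in [(108,333),(620,300),(600,112),(100,145)]];print(z,c)
    for a,b in((0,1),(3,2),(0,3),(1,2)):
        d=c[b]-c[a];print(np.degrees(np.arctan2(d[1],d[0])),np.linalg.norm(d))
print('handle top',[atz(t,tc(*p),.08) for p in [(73,238),(73,205),(76,273)]])
print('handle tri',tri((s,sc(112,187)),(t,tc(73,238))))
print('knob',atz(t,tc(660,252),.163),tri((s,sc(467,487)),(t,tc(659,252))))
print('knob scene z.155',atz(s,sc(467,487),.155),'handle scene z.054',atz(s,sc(112,187),.054))
print('ptr',tri((s,sc(493,216)),(t,tc(521,96))))
E
```

```text
0 [array([0.4449, 0.2703, 0.    ]), array([ 0.4692, -0.0681,  0.    ]), array([ 0.5948, -0.0565,  0.    ]), array([0.5703, 0.2782, 0.    ])]
-85.88148474914917 0.33928277074886487
-85.8092319949492 0.3356714550777074
3.601142851141863 0.12563024797335723
5.244379631640185 0.12607276311401672
0.012 [array([0.4443, 0.2693, 0.012 ]), array([ 0.4684, -0.0665,  0.012 ]), array([ 0.593 , -0.0551,  0.012 ]), array([0.5687, 0.2771, 0.012 ])]
-85.88148474914918 0.3366652529927855
-85.80923199494922 0.3330817981023897
3.601142851141835 0.12466102868749399
5.244379631640181 0.12510012988751787
handle top [array([0.5003, 0.2868, 0.08  ]), array([0.5212, 0.2872, 0.08  ]), array([0.4782, 0.2844, 0.08  ])]
handle tri (array([0.5043, 0.2888, 0.0528]), [array([-0.5282,  0.0811]), array([ 0.2469, -0.4548])])
knob [ 0.4869 -0.0708  0.163 ] (array([ 0.4889, -0.0723,  0.1537]), [array([-0.5364,  0.1061]), array([ 0.2369, -0.409 ])])
knob scene z.155 [ 0.4896 -0.0736  0.155 ] handle scene z.054 [0.5052 0.2871 0.054 ]
ptr (array([0.5727, 0.015 , 0.228 ]), [array([-1.1761,  0.2451]), array([ 0.5645, -0.9473])])
```

Call:
jog_arm(motion=[[1, [0.2, -0.14, 0], -0.1], [1, [0.4, -0.28, 0], -0.2], [1, [0.6, -0.42, 0], -0.32], [1, [0.8, -0.56, 0], -0.44], [1, [0.9, -0.65, 0], -0.55], [1, [1, -0.72, 0], -0.66], [1, [1, -0.8, 0], -0.776], [1, [1, -0.8, 0], -0.776], [1, [1, -0.8, 0], -0.776]])

```text
time: 1.27
tcp_pos: [0.4648, 0.3374, 0.2313]
tool_rot: [180.0, -0.0, 94.4]
ft_force: [0.5, -0.6, -0.6]
grip_width: 0.0001
```

Call:
jog_arm(motion=[[1, [0.117, -0.008, 0], 0], [1, [0.117, -0.008, -0.2], 0], [1, [0.117, -0.008, -0.4], 0], [1, [0.117, -0.008, -0.55], 0], [1, [0.117, -0.008, -0.62], 0], [1, [0.117, -0.008, -0.62], 0]])

```text
time: 2.02
tcp_pos: [0.4982, 0.335, 0.0434]
tool_rot: [-179.8, 0.1, 94.4]
ft_force: [-0.5, 0.0, 0.4]
grip_width: -0.0
```

```bash
python3 - <<'E'
from h import *
for n,c in (('scene',(150,310,200,360)),('top',(190,270,205,375))):
    f=snap(n,'1');a=f['frame'][c[0]:c[1],c[2]:c[3],::-1];cv2.imwrite(f'pics/{n}1.png',cv2.resize(a,None,fx=3.7,fy=3.7,interpolation=cv2.INTER_CUBIC))
E
```

```text
(no output)
```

View pics/scene1.png

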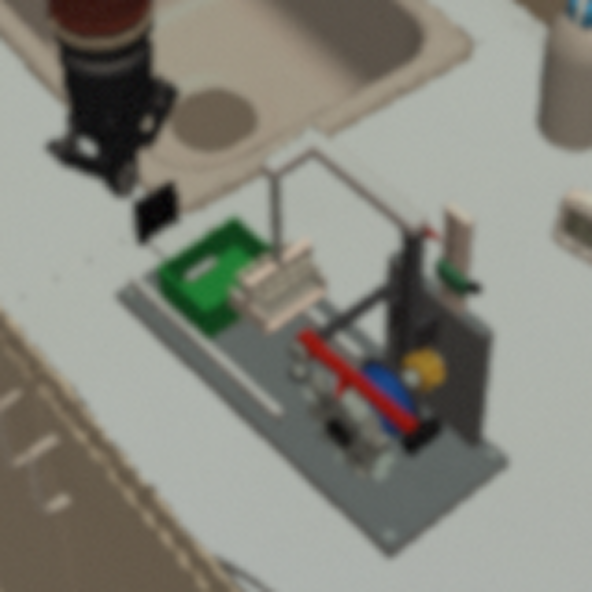

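View pics/top1.png

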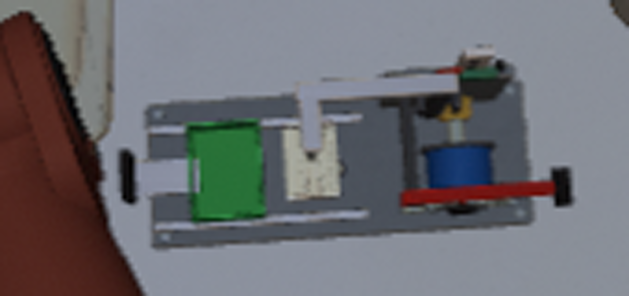

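Call:
jog_arm(motion=[[1, [0.005, -0.07, 0], 0], [1, [0.008, -0.12, 0], 0], [1, [0.012, -0.16, 0], 0], [1, [0.015, -0.2, 0], 0], [1, [0.018, -0.24, 0], 0], [1, [0.018, -0.24, 0], 0]])

```text
time: 2.88
tcp_pos: [0.5056, 0.2615, 0.0452]
tool_rot: [-180.0, 0.0, 94.1]
ft_force: [0.4, 0.5, -0.1]
grip_width: 0.0
```

```bash
python3 - <<'E'
from h import *
for n,c in (('top',(190,270,205,375)),):
    f=snap(n,'2');a=f['frame'][c[0]:c[1],c[2]:c[3],::-1];cv2.imwrite(f'pics/{n}2.png',cv2.resize(a,None,fx=4,fy=4,interpolation=cv2.INTER_CUBIC))
E
```

```text
(no output)
```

View pics/top2.png

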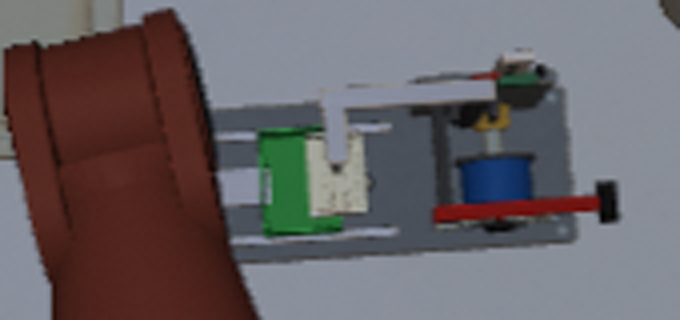

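Call:
jog_arm(motion=[[1, [0.002, -0.025, 0], 0], [1, [0.004, -0.05, 0], 0], [1, [0.004, -0.05, 0], 0]])

```text
time: 3.3
tcp_pos: [0.5069, 0.2469, 0.0453]
tool_rot: [-180.0, 0.0, 94.2]
ft_force: [0.5, 0.5, 0.4]
grip_width: 0.0001
```

Call:
jog_arm(motion=[[1, [0.001, -0.01, 0], 0], [1, [0.001, -0.01, 0], 0]])

```text
time: 3.55
tcp_pos: [0.5072, 0.2443, 0.0453]
tool_rot: [180.0, 0.0, 94.2]
ft_force: [0.3, 0.8, 0.5]
grip_width: 0.0003
```

Call:
jog_arm(motion=[[1, [0.001, -0.01, 0], 0], [1, [0.001, -0.01, 0], 0]])

```text
time: 3.8
tcp_pos: [0.5074, 0.2422, 0.0455]
tool_rot: [180.0, -0.1, 94.2]
ft_force: [0.3, 4.8, 0.2]
grip_width: 0.0002
```

Call:
jog_arm(motion=[[1, [0.001, -0.01, 0], 0], [1, [0.001, -0.01, 0], 0]])

```text
time: 4.05
tcp_pos: [0.5076, 0.2388, 0.0454]
tool_rot: [180.0, -0.0, 94.2]
ft_force: [-1.2, 1.6, 0.8]
grip_width: -0.0003
```

Call:
jog_arm(motion=[[1, [0.001, -0.01, 0], 0], [1, [0.001, -0.01, 0], 0]])

```text
time: 4.3
tcp_pos: [0.5081, 0.2351, 0.0453]
tool_rot: [180.0, 0.0, 94.2]
ft_force: [0.4, -1.1, 0.1]
grip_width: -0.0001
```

Call:
jog_arm(motion=[[1, [0.001, -0.01, 0], 0], [1, [0.001, -0.01, 0], 0]])

```text
time: 4.55
tcp_pos: [0.5085, 0.232, 0.0453]
tool_rot: [180.0, 0.0, 94.2]
ft_force: [-0.1, -0.6, -0.9]
grip_width: 0.0002
```

Call:
jog_arm(motion=[[1, [0.001, -0.01, 0], 0], [1, [0.001, -0.01, 0], 0]])

```text
time: 4.8
tcp_pos: [0.5085, 0.231, 0.0454]
tool_rot: [180.0, -0.2, 94.2]
ft_force: [-1.0, 10.8, -0.5]
grip_width: 0.0002
```

Call:
jog_arm(motion=[[1, [0, 0.08, 0], 0], [1, [0, 0.1, 0.15], 0], [1, [-0.15, 0.1, 0.35], 0], [1, [-0.3, 0.0, 0.55], 0], [0, [-0.35, -0.2, 0.75], 0], [0, [-0.35, -0.4, 0.85], 0], [0, [-0.35, -0.6, 0.85], 0], [0, [-0.35, -0.6, 0.85], 0]])

```text
time: 5.8
tcp_pos: [0.4035, 0.0473, 0.3017]
tool_rot: [179.9, 0.1, 94.1]
ft_force: [0.3, 0.6, -1.3]
grip_width: 0.043
```

```bash
python3 - <<'E'
from h import *
for n,c in (('scene',(180,300,220,350)),('top',(190,270,205,375))):
    f=snap(n,'3');a=f['frame'][c[0]:c[1],c[2]:c[3],::-1];cv2.imwrite(f'pics/{n}3.png',cv2.resize(a,None,fx=(800/(c[3]-c[2])) if n=='top' else 5,fy=(800/(c[3]-c[2])) if n=='top' else 5,interpolation=cv2.INTER_CUBIC))
f=snap('wrist','3');cv2.imwrite('pics/wrist3.png',f['frame'][:,:,::-1])
E
```

```text
(no output)
```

View pics/scene3.png

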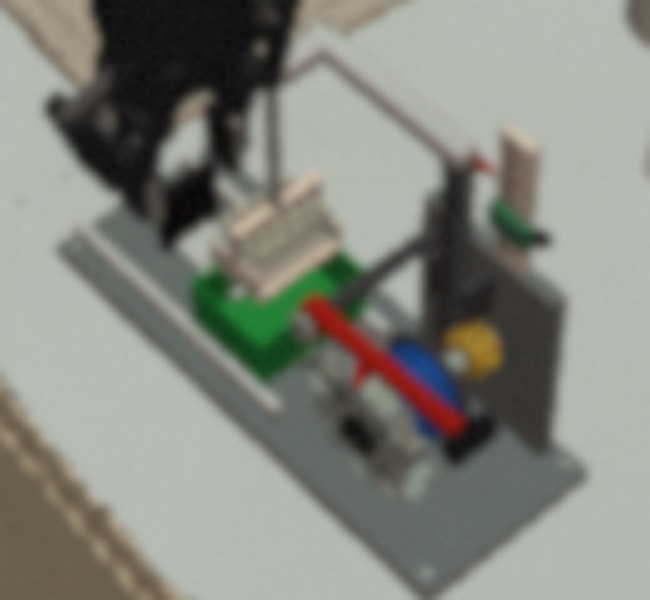

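View pics/top3.png

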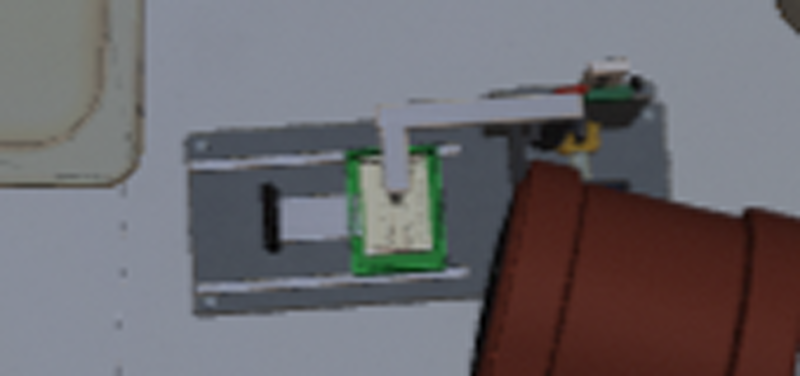

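View pics/wrist3.png

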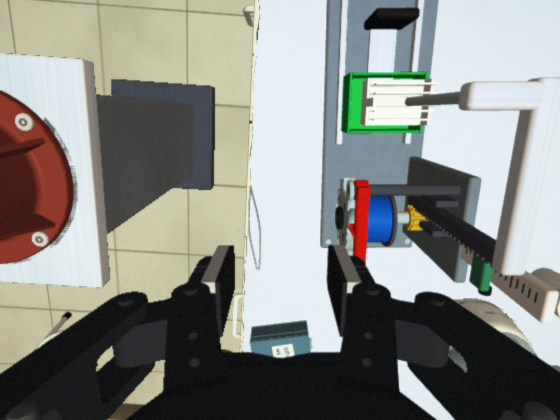

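Call:
jog_arm(motion=[[0, [0, -0.2, 0], 0], [0, [0, -0.396, 0], 0], [0, [0.14, -0.396, 0], 0], [0, [0.282, -0.396, -0.1], 0], [0, [0.282, -0.396, -0.25], 0], [0, [0.282, -0.396, -0.25], 0]])

```text
time: 6.7
tcp_pos: [0.4864, -0.0675, 0.2214]
tool_rot: [-179.6, -0.2, 94.3]
ft_force: [-0.0, 0.7, -0.5]
grip_width: 0.0423
```

```bash
python3 - <<'E'
from h import *
for n,c in (('scene',(160,300,220,370)),('top',(190,270,205,375))):
    f=snap(n,'4');a=f['frame'][c[0]:c[1],c[2]:c[3],::-1];k=(4 if n=='scene' else 4.7);cv2.imwrite(f'pics/{n}4.png',cv2.resize(a,None,fx=k,fy=k,interpolation=cv2.INTER_CUBIC))
f=snap('wrist','4');cv2.imwrite('pics/wrist4.png',f['frame'][:,:,::-1])
print(proj(f,[.488,-.0715,.163]),proj(f,[.488,-.0715,.155]))
E
```

```text
[279.0551093  221.95555997] [279.10412814 218.16442678]
```

View pics/scene4.png

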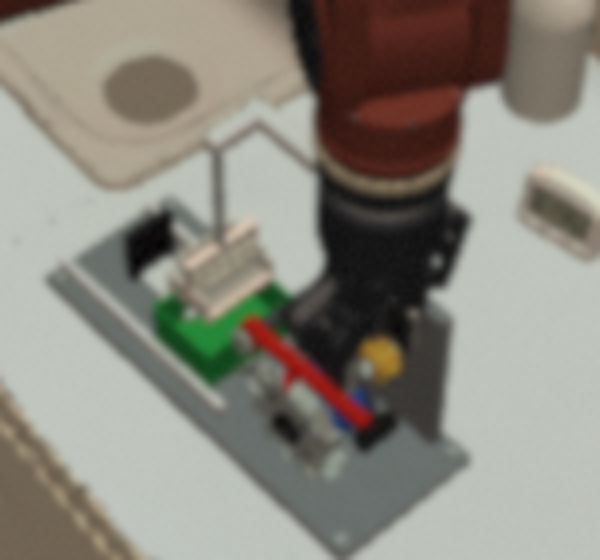

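View pics/wrist4.png

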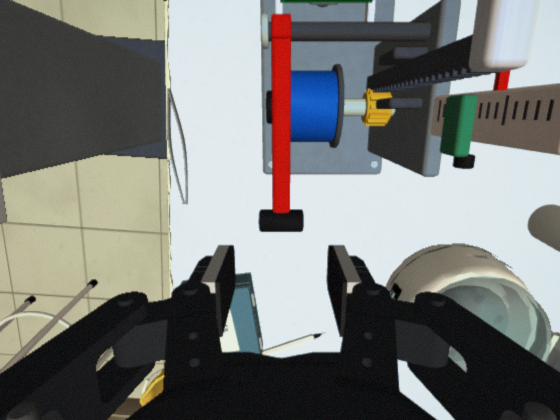

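Call:
jog_arm(motion=[[0, [0, 0, -0.08], 0], [0, [0, 0, -0.1], 0], [0, [0, 0, -0.1], 0]])

```text
time: 7.22
tcp_pos: [0.4885, -0.0694, 0.1966]
tool_rot: [179.9, 0.0, 94.2]
ft_force: [-0.2, -0.3, 0.4]
grip_width: 0.0425
```

```bash
python3 - <<'E'
from h import *
f=snap('wrist','5');cv2.imwrite('pics/wrist5.png',f['frame'][:,:,::-1])
# clip/pointer with wrist
print(proj(f,[.488,-.0715,.163]))
E
```

```text
[278.31828302 237.52294674]
```

View pics/wrist5.png

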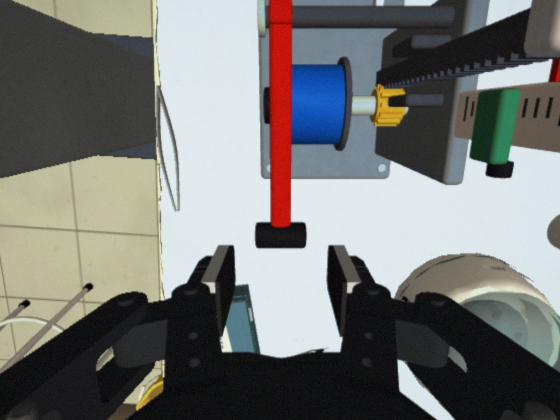

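```bash
python3 - <<'E'
from h import *
def z(n,c,k):
    a=load(n)['frame'][c[0]:c[1],c[2]:c[3],::-1];return cv2.resize(a,None,fx=k,fy=k,interpolation=cv2.INTER_CUBIC)
A=z('scene0',(200,240,305,340),10);B=z('top0',(200,220,318,352),11)
cv2.imwrite('pics/zs0.png',A);cv2.imwrite('pics/zt0.png',B)
C=z('wrist4',(60,180,420,560),4);D=z('wrist3',(230,310,440,560),5)
cv2.imwrite('pics/zw4.png',C);cv2.imwrite('pics/zw3.png',D)
E
```

```text
(no output)
```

View pics/zs0.png

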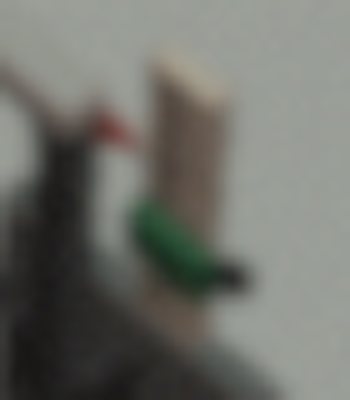

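View pics/zt0.png

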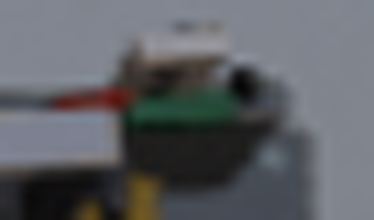

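View pics/zw4.png

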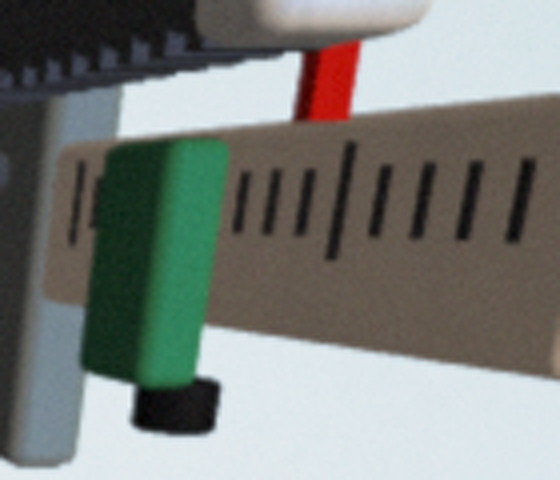

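View pics/zw3.png

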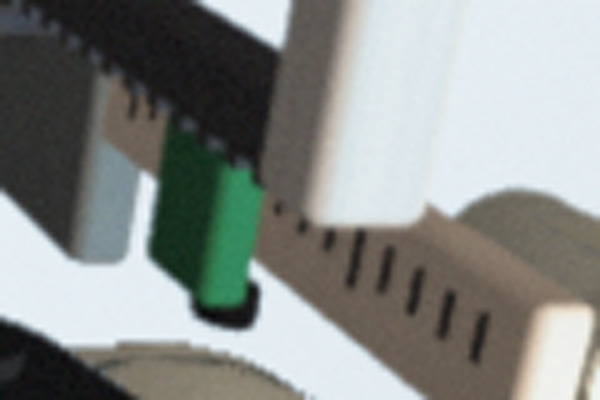

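```bash
python3 - <<'E'
from h import *
np.set_printoptions(precision=4,suppress=True)
w3,w4,s,t=load('wrist3'),load('wrist4'),load('scene0'),load('top0')
q4=lambda x,y:(420+x/4-.4,60+y/4-.4); q3=lambda x,y:(440+x/5-.4,230+y/5-.4)
qs=lambda x,y:(305+x/10-.45,200+y/10-.45); qt=lambda x,y:(318+x/11-.45,200+y/11-.45)
print('topB',tri((w4,q4(142,385)),(w3,q3(203,300))))
print('botB',tri((w4,q4(85,370)),(w3,q3(152,255))))
print('topbackB',tri((w4,q4(190,385)),(w3,q3(240,303))))
print('ptr',tri((s,qs(145,148)),(t,qt(133,97))))
P,_=tri((s,qs(145,148)),(t,qt(133,97)))
print((proj(w4,P)-[420,60])*4, (proj(w3,P)-[440,230])*5)
# ptr via scene+wrist4 edge
print('ptr w4',tri((s,qs(145,148)),(w4,q4(322,122))))
print('ptr w4',tri((t,qt(133,97)),(w4,q4(322,122))))
print('ptr all',tri((s,qs(145,148)),(t,qt(133,97)),(w4,q4(322,122))))
E
```

```text
topB (array([ 0.5734, -0.017 ,  0.2011]), [array([ 0.1193, -0.0243]), array([-0.0756,  0.0026])])
botB (array([ 0.5731, -0.0169,  0.1864]), [array([ 0.1802, -0.0437]), array([-0.1182,  0.0098])])
topbackB (array([ 0.5787, -0.0165,  0.2024]), [array([ 0.0645, -0.0113]), array([-0.0406,  0.    ])])
ptr (array([0.5743, 0.0124, 0.2231]), [array([-0.9979,  0.2092]), array([ 0.478, -0.803])])
[316.6575 129.3841] [339.7355 197.6176]
ptr w4 (array([0.5785, 0.0139, 0.2185]), [array([-0.2271,  0.2768]), array([ 2.6121, -0.0681])])
ptr w4 (array([0.5716, 0.0135, 0.2272]), [array([ 0.227 , -0.0971]), array([-0.4188, -1.7074])])
ptr all (array([0.5744, 0.0127, 0.223 ]), [array([-1.0533,  0.137 ]), array([ 0.3548, -0.8334]), array([-0.6399,  1.4125])])
```

Call:
jog_arm(motion=[[0, [0, -0.007, -0.15], 0], [0, [0, -0.007, -0.212], 0], [0, [0, -0.007, -0.212], 0], [1, [0, -0.007, -0.212], 0], [1, [0, -0.007, -0.212], 0], [1, [0, -0.007, -0.212], 0]])

```text
time: 8.02
tcp_pos: [0.4886, -0.0717, 0.1327]
tool_rot: [179.9, 0.0, 94.2]
ft_force: [-1.7, -0.9, 3.0]
grip_width: 0.0286
```

```bash
python3 - <<'E'
from h import *
f=snap('wrist','6');cv2.imwrite('pics/wrist6.png',f['frame'][:,:,::-1])
f=snap('scene','6');cv2.imwrite('pics/scene6.png',cv2.resize(f['frame'][170:310,220:370,::-1],None,fx=4,fy=4,interpolation=cv2.INTER_CUBIC))
E
```

```text
(no output)
```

View pics/wrist6.png

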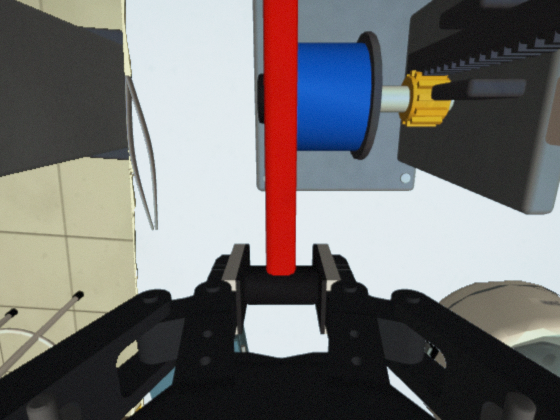

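View pics/scene6.png

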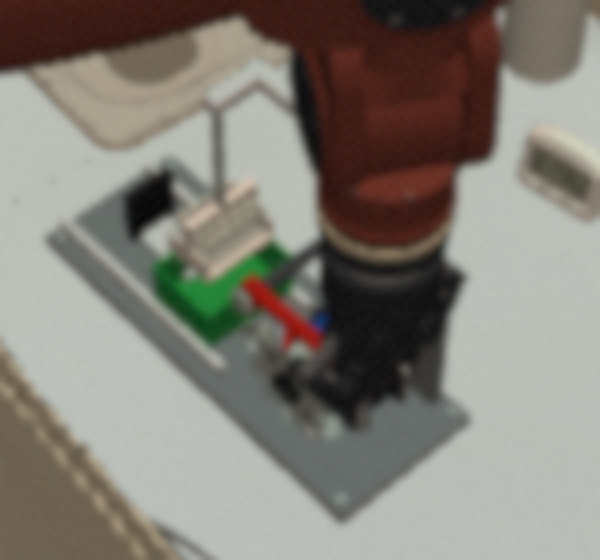

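Call:
jog_arm(motion=[[1, [0, 0.006, 0.036], 0], [1, [-0.001, 0.016, 0.071], 0], [1, [-0.002, 0.029, 0.105], 0], [1, [-0.003, 0.044, 0.137], 0], [1, [-0.003, 0.044, 0.137], 0], [1, [-0.003, 0.044, 0.137], 0], [1, [-0.003, 0.044, 0.137], 0], [1, [-0.003, 0.044, 0.137], 0], [1, [-0.003, 0.044, 0.137], 0]])

```text
time: 9.25
tcp_pos: [0.4874, -0.0581, 0.1727]
tool_rot: [180.0, -0.0, 94.2]
ft_force: [3.1, -1.0, -3.0]
grip_width: 0.0287
```

```bash
cat > meas.py <<'E'
from h import *
import sys
tag=sys.argv[1]
a=load('scene6');f=snap('scene',tag)
# track hanger rod + arm template: world motion of basket downwards; compare by template matching
r=(194,226,262,288) # rows, cols
g=lambda im:cv2.cvtColor(im,cv2.COLOR_RGB2GRAY).astype(np.float32)
A=g(a['frame']);B=g(f['frame'])
X=atz(a,(275,226),.12)
best=[]
tpl=A[212:240,262:290]
for mm in np.arange(-4,50,.5):
    d=proj(a,X-[0,0,mm/1000])-proj(a,X)
    M=np.float32([[1,0,262+d[0]],[0,1,212+d[1]]])
    w=cv2.warpAffine(B,M,(28,28),flags=cv2.INTER_CUBIC|cv2.WARP_INVERSE_MAP)
    # use upper part only (basket, not dish)
    n=np.corrcoef(w[:22].ravel(),tpl[:22].ravel())[0,1];best.append((n,mm))
print(sorted(best)[-4:])
cv2.imwrite(f'pics/scene{tag}.png',cv2.resize(f['frame'][170:310,220:370,::-1],None,fx=4,fy=4,interpolation=cv2.INTER_CUBIC))
w=snap('wrist',tag);cv2.imwrite(f'pics/wrist{tag}.png',w['frame'][:,:,::-1])
E
python3 meas.py 7
```

```text
[(np.float64(0.9862678879623544), np.float64(1.0)), (np.float64(0.9880893576795521), np.float64(2.5)), (np.float64(0.9881485857124989), np.float64(1.5)), (np.float64(0.9883955298139411), np.float64(2.0))]
```

View pics/scene7.png

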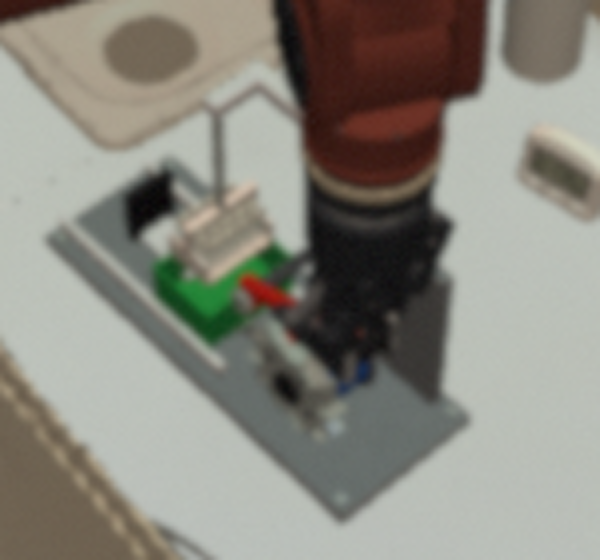

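View pics/wrist7.png

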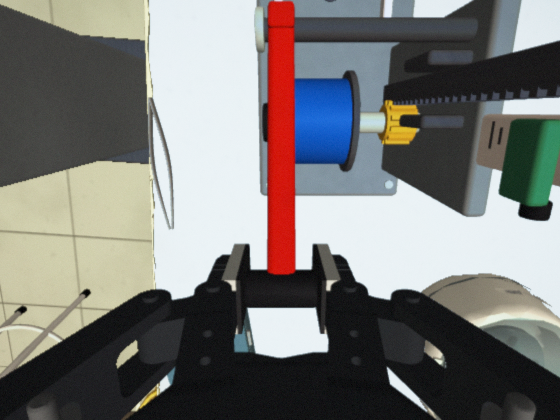

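Call:
jog_arm(motion=[[1, [0, 0, 0], 0], [1, [0, 0, 0], 0], [1, [0, 0, 0], 0], [1, [0, 0, 0], 0], [1, [0, 0, 0], 0], [1, [0, 0, 0], 0], [1, [0, 0, 0], 0], [1, [0, 0, 0], 0], [1, [0, 0, 0], 0], [1, [0, 0, 0], 0], [1, [0, 0, 0], 0], [1, [0, 0, 0], 0]])

```text
time: 10.85
tcp_pos: [0.4874, -0.0581, 0.1728]
tool_rot: [180.0, -0.0, 94.2]
ft_force: [5.5, 1.7, -4.5]
grip_width: 0.0284
```

```bash
python3 meas.py 8
```

```text
[(np.float64(0.9086252388705112), np.float64(6.0)), (np.float64(0.908999561830341), np.float64(6.5)), (np.float64(0.9100610744937017), np.float64(7.5)), (np.float64(0.9107704849801758), np.float64(7.0))]
```

View pics/scene8.png

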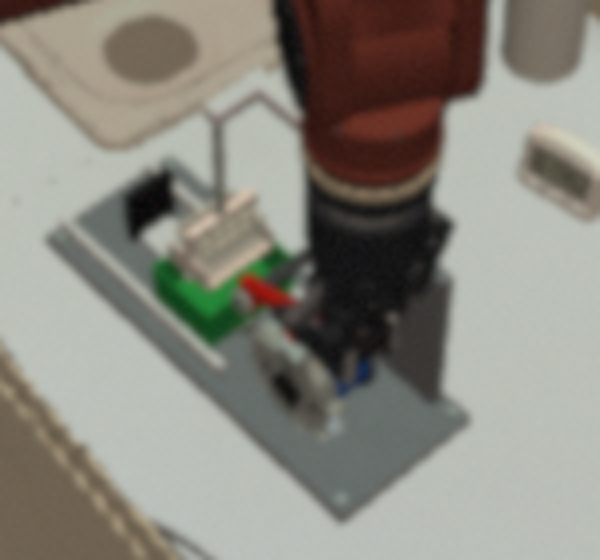

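```bash
python3 - <<'E'
from h import *
a=load('scene6')
X=atz(a,(281,216),.14);print(proj(a,X)-proj(a,X-[0,0,.01]))
r=[cv2.resize(load(n)['frame'][185:245,255:300,::-1],None,fx=8,fy=8,interpolation=cv2.INTER_CUBIC) for n in('scene6','scene8')]
cv2.imwrite('pics/cmp.png',np.hstack(r))
E
```

```text
[-0.03759813 -2.26807294]
```

View pics/cmp.png

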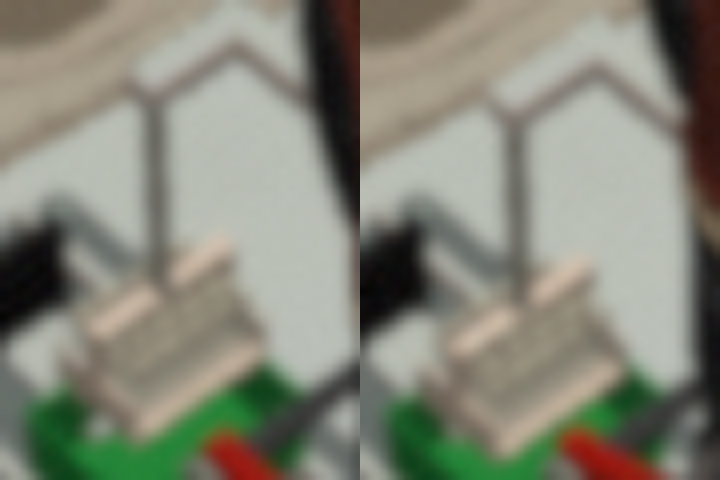

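Call:
jog_arm(motion=[[1, [0, 0, 0], 0], [1, [0, 0, 0], 0], [1, [0, 0, 0], 0], [1, [0, 0, 0], 0], [1, [0, 0, 0], 0], [1, [0, 0, 0], 0], [1, [0, 0, 0], 0], [1, [0, 0, 0], 0]])

```text
time: 11.95
tcp_pos: [0.4874, -0.0582, 0.1728]
tool_rot: [180.0, -0.0, 94.2]
ft_force: [4.2, 1.3, -2.5]
grip_width: 0.0287
```

```bash
cat > cmp.py <<'E'
from h import *
import sys
snap('scene',sys.argv[1])
r=[cv2.resize(load(n)['frame'][185:245,255:300,::-1],None,fx=8,fy=8,interpolation=cv2.INTER_CUBIC) for n in('scene6','scene'+sys.argv[1])]
cv2.imwrite(f'pics/cmp{sys.argv[1]}.png',np.hstack(r))
E
python3 cmp.py 9
```

```text
(no output)
```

View pics/cmp9.png

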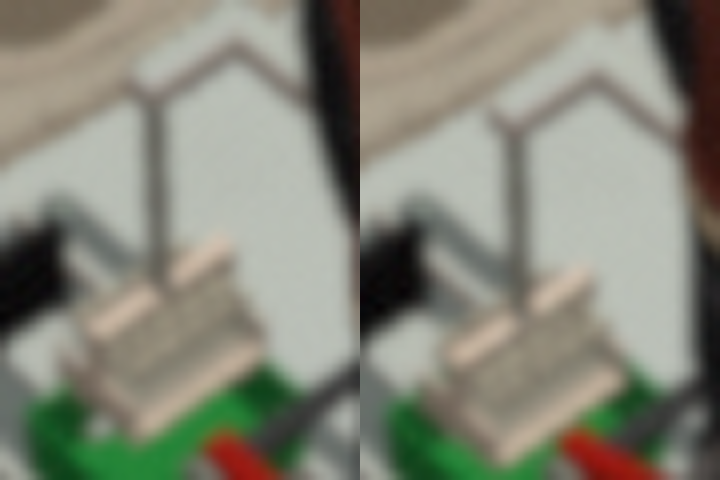

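Call:
jog_arm(motion=[[1, [0, 0, 0], 0], [1, [0, 0, 0], 0], [1, [0, 0, 0], 0], [1, [0, 0, 0], 0], [1, [0, 0, 0], 0], [1, [0, 0, 0], 0], [1, [0, 0, 0], 0], [1, [0, 0, 0], 0], [1, [0.001, -0.013, -0.028], 0], [0, [0.001, -0.013, -0.028], 0], [0, [0.001, -0.013, -0.028], 0], [0, [0.001, -0.013, -0.028], 0]])

```text
time: 13.5
tcp_pos: [0.4876, -0.0623, 0.1647]
tool_rot: [180.0, 0.0, 94.2]
ft_force: [0.0, -0.4, -0.7]
grip_width: 0.0428
```

```bash
python3 cmp.py a; python3 meas.py a2
```

```text
[(np.float64(0.7139806318420245), np.float64(0.0)), (np.float64(0.714302952391357), np.float64(1.5)), (np.float64(0.7153413975523183), np.float64(1.0)), (np.float64(0.7154854668135562), np.float64(0.5))]
```

View pics/cmpa.png

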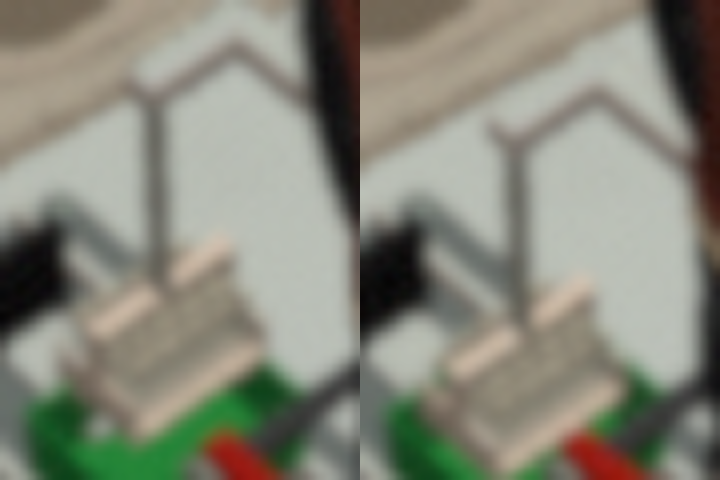

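View pics/wrista2.png

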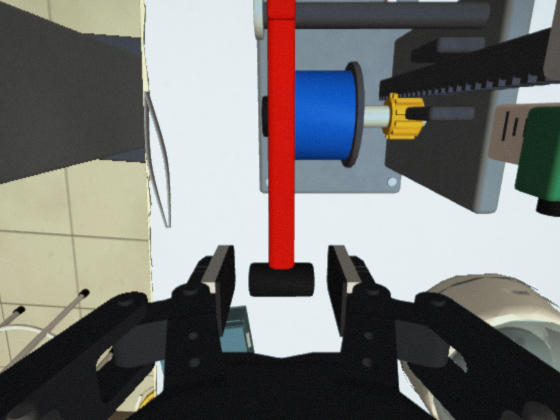

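Call:
jog_arm(motion=[[0, [0, 0, 0.15], 0], [0, [0, 0, 0.35], 0], [0, [-0.15, -0.1, 0.45], 0], [0, [-0.28, -0.2, 0.45], 0], [0, [-0.28, -0.4, 0.45], 0], [0, [-0.28, -0.6, 0.45], 0], [0, [-0.28, -0.6, 0.45], 0]])

```text
time: 14.52
tcp_pos: [0.4028, -0.2453, 0.2986]
tool_rot: [-179.9, -0.0, 93.9]
ft_force: [-0.4, 0.8, -0.7]
grip_width: 0.0428
```

```bash
python3 - <<'E'
from h import *
f=snap('scene','b');a=f['frame'][180:300,220:350,::-1];cv2.imwrite('pics/sb.png',cv2.resize(a,None,fx=5,fy=5,interpolation=cv2.INTER_CUBIC))
a=f['frame'][200:240,305:340,::-1];b=load('scene0')['frame'][200:240,305:340,::-1];cv2.imwrite('pics/sb2.png',cv2.resize(np.hstack([b,a]),None,fx=11,fy=11,interpolation=cv2.INTER_CUBIC))
f=snap('wrist','b');cv2.imwrite('pics/wb.png',f['frame'][:,:,::-1])
f=snap('top','b');a=f['frame'][190:270,225:385,::-1];cv2.imwrite('pics/tb.png',cv2.resize(a,None,fx=5,fy=5,interpolation=cv2.INTER_CUBIC))
E
```

```text
(no output)
```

View pics/sb.png

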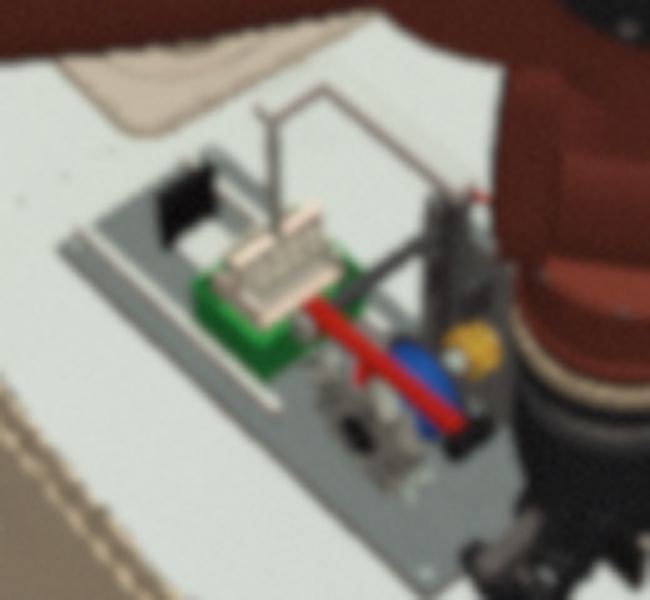

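View pics/sb2.png

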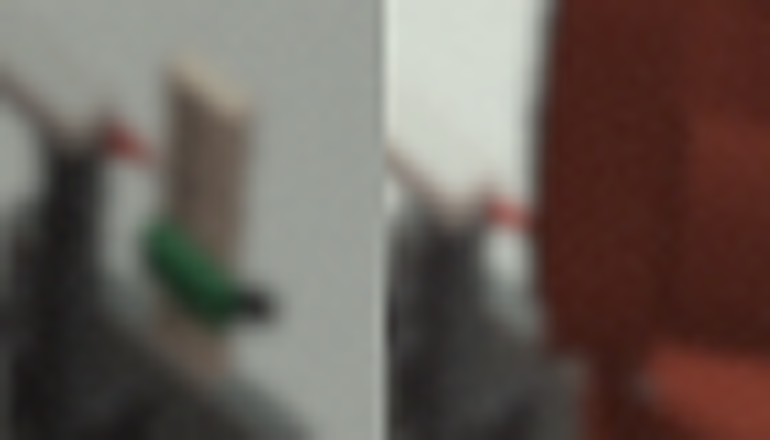

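View pics/wb.png

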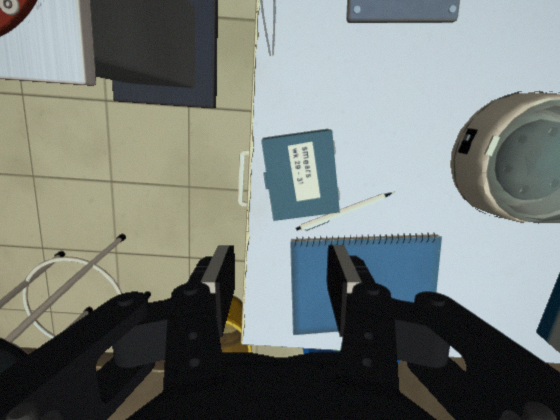

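View pics/tb.png

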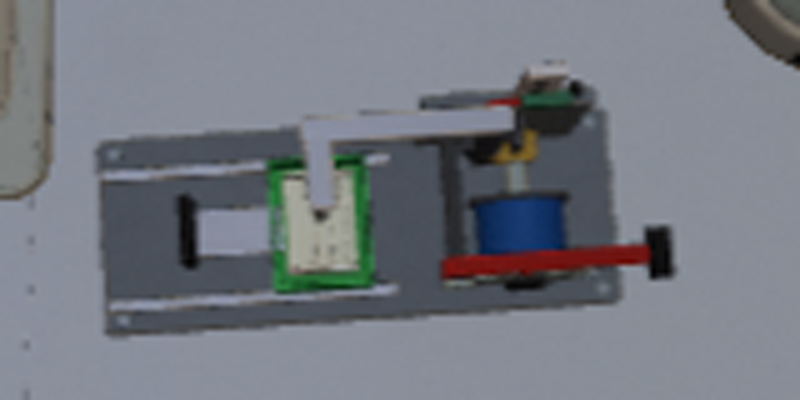

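Call:
jog_arm(motion=[[0, [0.1, 0.2, 0], 0], [0, [0.2, 0.4, 0], 0], [0, [0.277, 0.483, -0.13], 0], [0, [0.277, 0.483, -0.13], 0], [0, [0.277, 0.483, -0.13], 0]])

```text
time: 15.3
tcp_pos: [0.4865, -0.0964, 0.2611]
tool_rot: [180.0, 0.0, 94.3]
ft_force: [-0.6, 0.1, -0.1]
grip_width: 0.0428
```

```bash
python3 - <<'E'
from h import *
f=snap('wrist','c');cv2.imwrite('pics/wc.png',f['frame'][:,:,::-1])
E
```

Call:
jog_arm(motion=[[0, [-0.1, 0, 0.13], 0], [0, [-0.277, 0, 0.13], 0], [0, [-0.277, 0.2, 0.13], 0], [0, [-0.277, 0.49, 0.13], 0], [0, [-0.277, 0.49, 0.13], 0], [0, [-0.277, 0.49, 0.13], 0]])

```text
time: 16.1
tcp_pos: [0.4036, 0.0503, 0.3007]
tool_rot: [179.9, 0.0, 94.3]
ft_force: [-0.1, -0.8, 0.3]
grip_width: 0.0423
```

```bash
python3 - <<'E'
from h import *
f=snap('scene','d')
a=f['frame'][200:240,305:340,::-1];b=load('scene0')['frame'][200:240,305:340,::-1];cv2.imwrite('pics/sd2.png',cv2.resize(np.hstack([b,a]),None,fx=11,fy=11,interpolation=cv2.INTER_CUBIC))
f=snap('wrist','d');cv2.imwrite('pics/wd.png',f['frame'][:,:,::-1])
s=load('scene0')
P=np.array([.5745,.0125,.224]);print(proj(s,P),proj(s,P-[0,0,.01]))
E
```

```text
[318.09097589 214.28781491] [317.92742308 216.74276228]
```

View pics/wc.png

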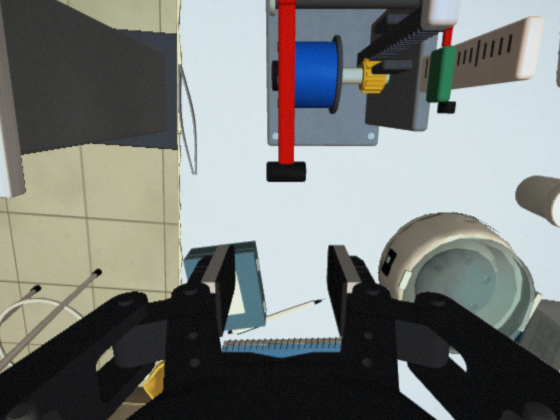

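View pics/sd2.png

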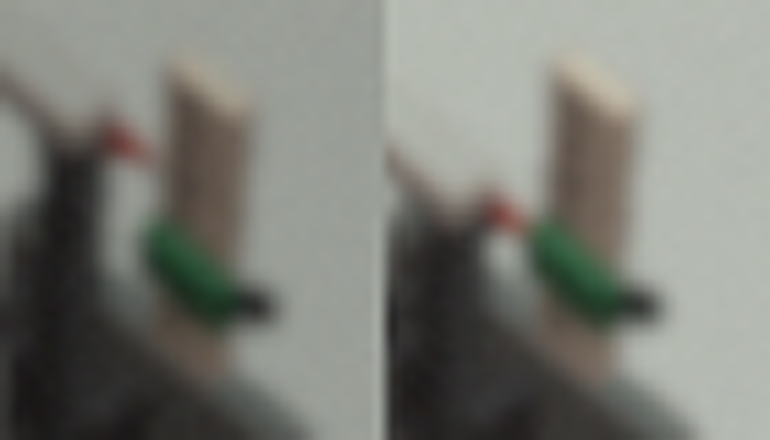

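View pics/wd.png

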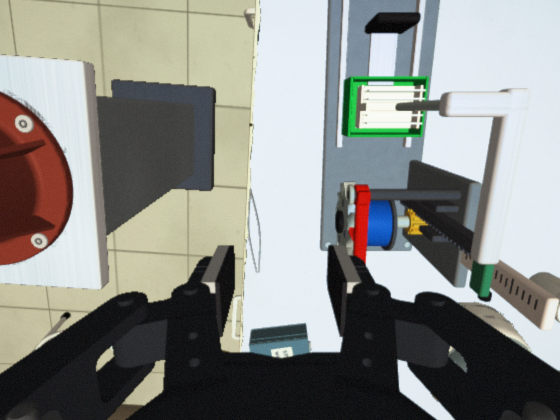

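```bash
python3 - <<'E'
from h import *
np.set_printoptions(precision=4,suppress=True)
s=load('scened');w=load('wristc')
for z in (.204,.197,.194,.184):
    P=np.array([.5745,.0125,z]);print(z,(proj(s,P)-[305,200])*11+[385,0],(proj(w,P)-[420,0])*5, (proj(w,[.5745,-.017,z])-[420,0])*5)
a=w['frame'][0:120,420:560,::-1];cv2.imwrite('pics/wcz.png',cv2.resize(a,None,fx=5,fy=5,interpolation=cv2.INTER_CUBIC))
E
```

```text
0.204 [525.4223 210.8792] [166.3796 225.1816] [111.6251 504.4737]
0.197 [524.1882 229.4022] [135.6531 236.9633] [ 83.9971 506.2474]
0.194 [523.6622 237.2974] [123.1437 241.7599] [ 72.7257 506.971 ]
0.184 [521.9213 263.4295] [ 84.0294 256.7578] [ 37.3952 509.2393]
```

View pics/wcz.png

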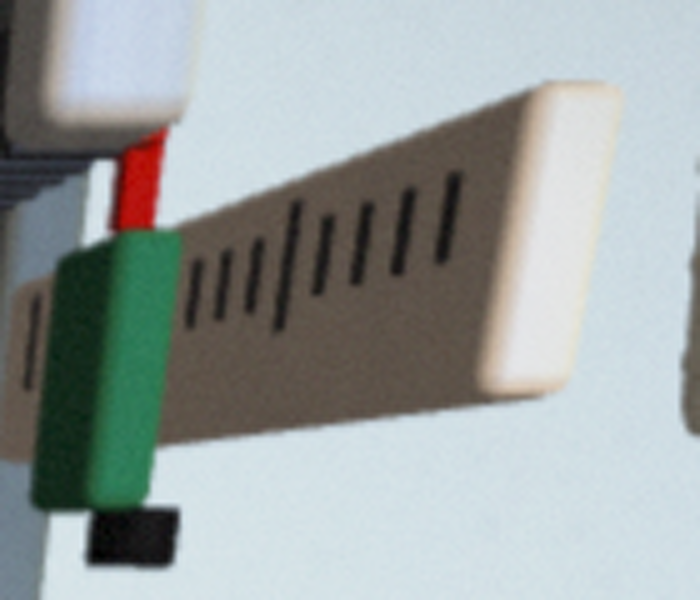

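```bash
cat > box.py <<'E'
from h import *
from scipy.optimize import least_squares
np.set_printoptions(precision=4,suppress=True)
from cell import optics
F=[optics.grab_frame('scene') for _ in range(8)]
f=dict(F[0]);f['frame']=np.mean([x['frame'] for x in F],0).astype(np.uint8)
pickle.dump(f,open('pics/sceneavg.pkl','wb'))
w3,w4,wc=load('wrist3'),load('wrist4'),load('wristc')
q4=lambda x,y:(420+x/4-.4,60+y/4-.4); q3=lambda x,y:(440+x/5-.4,230+y/5-.4);qc=lambda x,y:(420+x/5-.4,y/5-.4)
# corners: (front/back 0/1, A/B 0/1, bot/top 0/1)
obs=[(w4,q4(107,147),0,0,0),(w4,q4(175,141),0,0,1),(w4,q4(85,370),0,1,0),(w4,q4(142,388),0,1,1),(w4,q4(190,388),1,1,1),(w4,q4(226,143),1,0,1),
(w3,q3(152,257),0,1,0),(w3,q3(203,305),0,1,1),(w3,q3(243,308),1,1,1),
(wc,qc(62,255),0,0,0),(wc,qc(118,233),0,0,1),(wc,qc(33,505),0,1,0),(wc,qc(92,510),0,1,1),(wc,qc(148,508),1,1,1),(wc,qc(182,233),1,0,1)]
lx=np.array([np.cos(np.radians(4.2)),np.sin(np.radians(4.2)),0]);ly=np.array([-lx[1],lx[0],0])
def corner(p,fb,ab,bt): return np.array(p[:3])+lx*p[3]*fb-ly*p[4]*ab+np.array([0,0,(bt-.5)*p[5]])
def res(p): return np.concatenate([(proj(o[0],corner(p,*o[2:]))-o[1]) for o in obs])
r=least_squares(res,[.5735,.012,.193,.006,.028,.018]);print(r.x,np.sqrt(np.mean(r.fun**2)))
res2=lambda q: res([*q,.018])
r2=least_squares(res2,r.x[:5]);print(r2.x,np.sqrt(np.mean(r2.fun**2)))
p=[*r2.x,.018]
k=20;c=(205,235,308,338)
for n,g in (('now',f),('0',load('scene0'))):
    im=cv2.resize(g['frame'][c[0]:c[1],c[2]:c[3],::-1],None,fx=k,fy=k,interpolation=cv2.INTER_CUBIC)
    for a in [(0,0,0),(0,0,1),(0,1,0),(0,1,1),(1,0,1),(1,1,1)]:
        u=(proj(g,corner(p,*a))-[c[2],c[0]]+.5)*k;cv2.circle(im,tuple(int(v) for v in u),4,(0,255,255),-1)
    cv2.imwrite(f'pics/box{n}.png',im)
E
python3 box.py
```

```text
[0.5701 0.0119 0.1952 0.0064 0.0291 0.0157] 0.4899857275341534
[0.5705 0.0119 0.1943 0.0059 0.0291] 0.7775220358158532
```

View pics/boxnow.png

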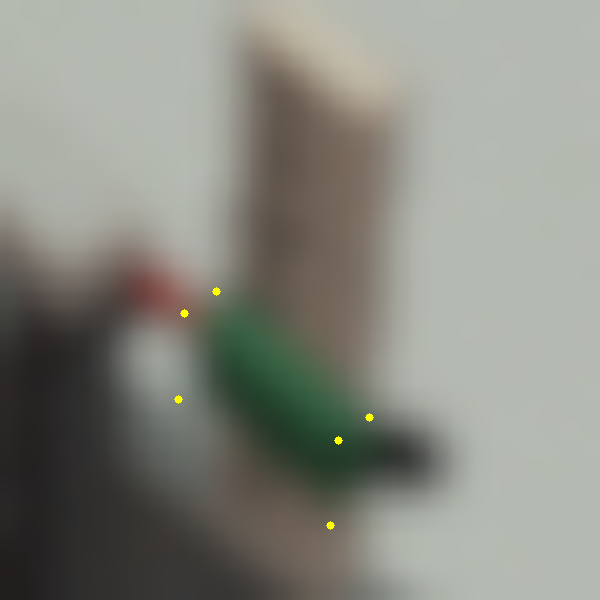

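View pics/box0.png

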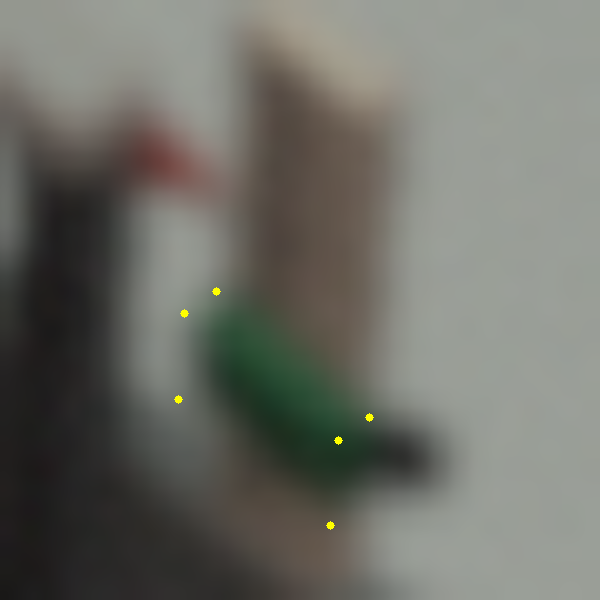

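```bash
python3 - <<'E'
from h import *
w=load('wristc');print(proj(w,[.4885,-.0725,.163]),proj(w,[.4885,-.0705,.181]))
a=load('scened')['frame'].astype(int);b=load('sceneavg')['frame'].astype(int);print(np.abs(a-b)[180:300,240:345].mean(), np.abs(a-b)[180:300,240:345].max())
from cell import arm,telemetry
s=telemetry.sense();print(s['time'],s['ft_force'])
print(arm.job_done())
E
```

```text
[284.82691567 172.44367664] [285.38745775 174.24615174]
1.3360582010582012 43
16.6 [ 0.60054874 -0.46423307 -0.74183186]
the job is handed in; nothing more can be done
None
```

The job is handed in at 16.6 s of the 72 s allowed. My checks point to success, but the pointer height is only known to within a few millimetres.

**What I did**
- **Dish:** I pushed it home with shut fingers. The force peaked at about 5 N at the detent, fell away as the dish was drawn in, then rose to 11 N at the stop.
- **Pawl:** I gripped the knob by its flat ends, lifted it to about 0.36 rad and held it for about 4 s while the basket sank. I then opened the fingers so it fell back onto the wheel.
- **Arm:** I backed it well clear before handing in.

**What the last checks showed**
- **Dish:** it sits under the basket in the top view.
- **Pawl:** the knob is back at its starting pixel position in the scene and top views. The wrist view could not tell down from raised, because the two positions differ there by only about 2 pixels.
- **Drum:** scene pictures taken over about the last half second show no visible movement.
- **Sinking:** the pointer came down about 26 to 27 mm, which fits four teeth (27.2 mm).
- **Pointer:** my estimates disagreed, from level with the clip's middle to about 6 mm above it; the allowed band is ±10 mm. I left it there because a fifth tooth would have put it about 1 to 7 mm below the middle.
- **Camera fit:** the clip outline worked out from the wrist camera sat about 1.5 pixels off in the scene camera. That fit is part of why the pointer estimates differ.
- **Bystanders:** no contact was felt or seen, but I did not measure their positions at the end.

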